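# Raise the head of the bed

### The arm

A 6-joint arm with a two-finger parallel gripper is mounted at the origin on the work surface. World frame = base frame: x ahead of the robot, y to its left, z up, the work surface at z = 0. Lengths are in m, angles in rad, forces in N, time in s.
With the tool pointing down it reaches from about 0.3 to 0.85 m from the base axis. Payload 4.2 kg.
Tool frame: the origin (TCP) lies between the finger pads, 19 mm behind the fingertips; this is the grasp point; z points along the fingers, y is the line along which they close (so a half turn about z gives the same grasp; the last joint's range is limited). The gripper opens to 91 mm and grips with 3 to 60 N. Pads are 32 mm wide; open, the fingers measure 118 mm over their backs; the gripper's body (76 mm by 178 mm) begins 60 mm behind the grasp point.
Start: joints at [1.27, 0.32, 1.565, -0, 1.257, -0.02], TCP at [0.159, 0.552, 0.233] pointing down, gripper open.
Joint ranges: [-3.11, 3.11], [-0.84, 2.01], [0.21, 2.61], [-1.34, 4.49], [0.05, 2.63], [-2.56, 2.56]. Speed limits (rad/s): [2.57, 2.57, 3.14, 3.14, 3.14, 3.14].

### API

Orientations are given as [roll, pitch, yaw] about the fixed x, y, z axes, in that order (R = Rz(yaw) Ry(pitch) Rx(roll)).
In Python, from workcell import arm, solver, optics, telemetry gives the robot as it stands. Calls block until the motion is done:
- arm.reach(position, orientation): joint-space move of the TCP to a pose.
- arm.move_straight(position, speed=0.15, attitude=None, guard=None): straight line of the TCP; attitude=None keeps the orientation; speed is the mean speed in m/s. With guard (N) it stops when the force on the tool has changed by that much, and returns True; else False.
- arm.goto_joints(angles): joint-space move.
- arm.command_gripper(opening, newtons=None): finger opening in m; newtons is the grip in N (None keeps the last); returns when the fingers have stopped.
- arm.sleep(seconds).
- solver.inverse_kinematics(position, orientation): joint angles nearest the present ones, or None.
- optics.get_image(name): name is "scene" or "top"; returns (picture, depth): 384x512x3 uint8, red, green, blue; 384x512 float32, m along the optical axis (not along the pixel's ray), 0 where there is no reading.
- optics.camera_model(name): a dict with "K" (3x3 intrinsics, pixels), "R" (3x3) and "t" (3): a world point X has camera coordinates R X + t. Camera axes: x right, y down, z forward; pixel columns grow to the right and rows downward; lengths in m; the calibration is good to about 2 mm. A picture is of the moment at which its call begins. camera_model takes no time and is no camera call.
A pose or a line that the arm cannot do raises arm.IKError and nothing moves.
- arm.sign_off(): hands the job in; it is judged then, once.
Readings, each from a call of its own:
- telemetry.get_t(): time.
- telemetry.get_q(): joint angles.
- telemetry.get_joint_vel(): joint speeds.
- telemetry.get_effort(): joint torques, N m.
- telemetry.get_tool_pos(): TCP position.
- telemetry.get_ee_rot(): TCP orientation.
- telemetry.get_force(): force on the tool from outside, world axes, zero at the start.
- telemetry.get_wrist_torque(): the same for the moment, N m.
- telemetry.get_width(): finger opening in m.
- telemetry.get_grip_force(): force on a finger pad.
Only numpy, scipy, OpenCV 4.12 (cv2) and the standard library are available. Lean on these libraries where they do the work, as an engineer would, in place of code of your own. Each camera call takes 0.05 s, during which the arm holds its last target. There are 200 camera calls.

### The job

The patient needs to sit up a little to take the medicine: on the bed's hand control lying on the bedside table, press the head-up key (the key nearest the top end in the left column) with the fingertips and keep it held down for at least two seconds, then let it go and draw the hand clear. Press gently, leave the hand control lying where it is without picking it up or shoving it, press none of its other keys, and leave the television remote, glass, bottle and dose cup alone.

Things in the scene. Friction and masses are not known exactly. Their poses are not given: they have to be found in the camera images.
- bed_remote: The bed's hand control: loose white handset 200 x 78 mm, about 0.27 to 0.39 kg, lying on four rubber feet, keys up. Origin: centre of its underside. x runs along it to the top end (black sender window, small green lamp); a grey hanging loop 18 mm long sticks out of the lower end (-x). y: to the left side as read with the top end away from the reader. z up. Face 26 mm above the table.
- bed_remote_face (a point): Centre of the handset's face (z = 26 mm in its frame). Around it eight like round grey keys, 22 mm across, standing 6 mm proud (tops 32 mm above the table): left column at y = +20 mm raises, right column at y = -20 mm lowers; rows at x = +54 head, +18 knees, -18 head and knees together, -54 mm whole bed height.
- head_up_top (a point): Centre of the top of the head-up key: left column, row nearest the top end (x = +54, y = +20, z = +32 mm in the handset's frame when not pressed; it goes down with the key). The nearest other keys are 36 mm along and 40 mm across the handset, centre to centre.
- head_up (a joint): Head-up key: left column, row 1, nearest the top end. Travel in m: 0 at rest, 0.004 fully down; it springs back when let go. The spring takes about 1.5 N to start and 4.4 N fully down, then a hard stop; the bed runs while it is more than 2 mm down (about 3 N).
- head_down (a joint): Head down key: right column, row 1, nearest the top end. Travel in m: 0 at rest, 0.004 fully down; it springs back when let go.
- knee_up (a joint): Knee up key: left column, row 2. Travel in m: 0 at rest, 0.004 fully down; it springs back when let go.
- knee_down (a joint): Knee down key: right column, row 2. Travel in m: 0 at rest, 0.004 fully down; it springs back when let go.
- both_up (a joint): Both up key: left column, row 3 (head and knees together). Travel in m: 0 at rest, 0.004 fully down; it springs back when let go.
- both_down (a joint): Both down key: right column, row 3 (head and knees together). Travel in m: 0 at rest, 0.004 fully down; it springs back when let go.
- height_up (a joint): Height up key: left column, row 4, nearest the hanging loop. Travel in m: 0 at rest, 0.004 fully down; it springs back when let go.
- height_down (a joint): Height down key: right column, row 4, nearest the hanging loop. Travel in m: 0 at rest, 0.004 fully down; it springs back when let go.
- tv_remote: Television remote, a bystander: slim black bar 170 x 46 x 18 mm with rows of tiny keys and a round pad, lying flat and loose. Origin: centre of its underside; x along it.
- tumbler: Empty clear drinking glass, loose, 74 mm across the rim, 105 mm tall. Origin: centre of its base, z up.
- medicine: Closed green glass medicine bottle with white cap, loose, 48 mm across, 105 mm tall. Origin: centre of its base, z up.
- dose_cup: Small clear plastic dose cup, empty and loose, 38 mm across the rim, 36 mm tall. Origin: centre of its base, z up.
Mind the look-alikes: they are no part of the job. Several things have the shape of the bed_remote; the one meant has the colours described above.

How it is judged:
On the way, in this order (a step that is already met when the one before it is completed fails the run):
1. the head-up key is held down, more than 2 mm, by the fingers for two seconds without a break (value of joint head_up above 0.002 m and contact force between the fingers and bed_remote above 0.5 N), for 1.9 s.
2. the key is let go and the fingers are off the hand control (value of joint head_up below 0.0008 m and contact force between each of the arm, the fingers and bed_remote below 0.05 N), for 0.2 s.
At the end, for the whole second after the job is handed in: All eight keys are up, the hand control lies flat and still within 15 mm of where it started, the fingertips are drawn clear (TCP more than 50 mm from the head-up key), and the television remote, glass, bottle and dose cup stand or lie within 10 mm of where they were (value of joint each of head_up, head_down, knee_up, knee_down, both_up, both_down, height_up, height_down below 0.0008 m and distance of bed_remote from where it was at the start of the episode below 0.015 m and angle between bed_remote's own z axis and vertical below 0.05 rad and linear speed of bed_remote below 0.01 m/s and distance between the grasp point and head_up_top above 0.05 m and distance of each of tv_remote, tumbler, medicine, dose_cup from where it was at the start of the episode below 0.01 m and angle between each of tv_remote, tumbler, medicine, dose_cup's own z axis and vertical below 0.1 rad); the robot touches nothing.
It fails at once if another key of the hand control is pressed (more than 1.5 mm) (value of joint any of head_down, knee_up, knee_down, both_up, both_down, height_up, height_down above 0.0015 m).
It fails at once if the hand control is lifted, tipped or shoved (more than 15 mm, or tilted over about 9 degrees) (height (world z) of bed_remote above 0.012 m or angle between bed_remote's own z axis and vertical above 0.15 rad or distance of bed_remote from where it was at the start of the episode above 0.015 m).
It fails at once if the hand control is pressed hard (over 25 N) (contact force between any of the fingers, the arm and bed_remote above 25 N).
It fails at once if the television remote, glass, bottle or dose cup is shifted more than 10 mm or tipped (distance of any of tv_remote, tumbler, medicine, dose_cup from where it was at the start of the episode above 0.01 m or angle between any of tv_remote, tumbler, medicine, dose_cup's own z axis and vertical above 0.2 rad).
It also fails if it takes over 32 s, if anything falls off the work surface, if the arm or the gripper's body presses on something with over 40 N, if the wrist force passes 120 N, or if a joint passes its speed limit or range.

## Working session

There is one attempt and no reset: what is moved stays moved. The work goes in short steps, each a Python script; the robot and the scene stay as the last script left them, time stands still between calls to the robot, and variables do not carry over. Pictures are saved under pics/ and viewed, at most 10 in all, crops included, and the job is handed in when it is done.

```bash
mkdir -p pics
python3 - <<'E'
from workcell import arm, solver, optics, telemetry
import cv2,numpy as np
for n in("scene","top"):
    p,d=optics.get_image(n); np.savez(f'{n}.npz',p=p,d=d)
    cv2.imwrite(f'pics/{n}0.png',p[:,:,::-1])
    m=optics.camera_model(n); print(n,m['K'].tolist(),(-m['R'].T@m['t']).round(3),m['R'].round(2).tolist())
E
```

```text
scene [[364.5152005826281, 0.0, 259.4637378298785], [0.0, 364.5152005826281, 189.39548050984473], [0.0, 0.0, 1.0]] [ 0.998 -0.432  0.771] [[0.69, 0.72, -0.0], [0.54, -0.52, -0.67], [-0.48, 0.46, -0.75]]
top [[452.20995731235973, 0.0, 253.2270965787583], [0.0, 452.20995731235973, 193.1459344603932], [0.0, 0.0, 1.0]] [0.424 0.026 1.29 ] [[0.03, -1.0, 0.01], [-0.99, -0.03, -0.11], [0.11, -0.01, -0.99]]
```

View pics/scene0.png

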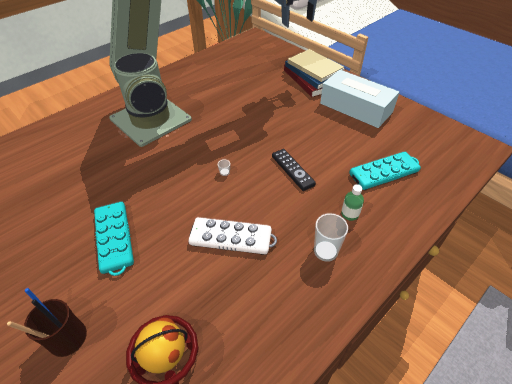

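View pics/top0.png

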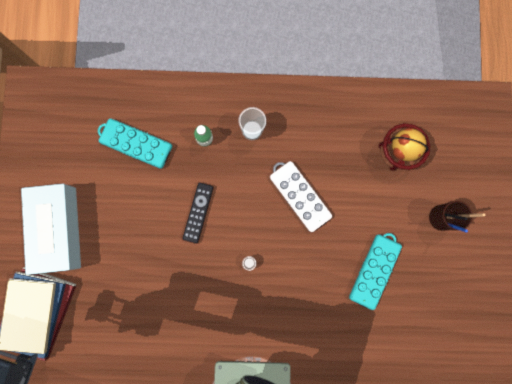

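Top picture: the white handset is at (301,196), with its loop at (279,168), so the top end is lower right at about (320,225). Look-alikes are the turquoise handsets at (135,143) and (377,271), and the black TV remote at (199,212). Scene picture: white (232,236), turquoise (113,238) and (387,170), TV remote (293,169). I choose the white one, since only it has the white body and grey keys described. A crop will check this.

```bash
cat > m.py <<'E'
import cv2,numpy as np
from workcell import optics
def ray(n,uv):
    m=optics.camera_model(n); R,t=m['R'],m['t']
    return -R.T@t, R.T@np.linalg.inv(m['K'])@np.array([uv[0],uv[1],1.])
def plane(n,uv,z):
    c,d=ray(n,uv); return c+d*(z-c[2])/d[2]
def tri(a,b):
    (c1,d1),(c2,d2)=ray('scene',a),ray('top',b)
    s=np.linalg.lstsq(np.c_[d1,-d2],c2-c1,rcond=None)[0]
    p,q=c1+s[0]*d1,c2+s[1]*d2
    return (p+q)/2,np.linalg.norm(p-q)
def project(n,X):
    m=optics.camera_model(n); u=m['K']@(m['R']@X+m['t']); return u[:2]/u[2]
def keys(n,p,box,show=None):
    x0,y0,x1,y1=box; S=8
    c=cv2.resize(p[y0:y1,x0:x1],None,fx=S,fy=S,interpolation=cv2.INTER_CUBIC)
    h=cv2.cvtColor(c,cv2.COLOR_RGB2HSV)
    low=(h[...,1]<60).astype(np.uint8)*255
    cs=max(cv2.findContours(low,0,2)[0],key=cv2.contourArea)
    hull=np.zeros_like(low); cv2.drawContours(hull,[cs],-1,255,-1)
    g=((h[...,2]<170)&(cv2.erode(hull,np.ones((25,25)))>0)).astype(np.uint8)*255
    g=cv2.morphologyEx(g,cv2.MORPH_OPEN,np.ones((13,13)))
    k,l,st,ce=cv2.connectedComponentsWithStats(g)
    out=[((ce[i]+.5)/S-.5+[x0,y0],st[i,4]/S/S) for i in range(1,k) if st[i,4]>15*S*S]
    if show:
        v=c[:,:,::-1].copy()
        for o,a in out: cv2.circle(v,tuple(((o-[x0,y0])*S).astype(int)),4,(0,0,255),-1)
        cv2.imwrite(show,v[:600,:800])
    return out
E
python3 - <<'E'
from m import *
for n,b in(('top',(262,155,340,238)),('scene',(182,208,282,262))):
    p=np.load(n+'.npz')['p']
    for o,a in keys(n,p,b,f'pics/{n}_c.png'): print(n,o.round(1),round(a,1),plane(n,o,.032).round(4))
a,b=cv2.imread('pics/top_c.png'),cv2.imread('pics/scene_c.png')
W=max(a.shape[1],b.shape[1]); f=lambda i:cv2.copyMakeBorder(i,0,0,0,W-i.shape[1],0)
v=np.vstack([f(a),f(b)]); s=min(1,600/v.shape[0]); cv2.imwrite('pics/both.png',cv2.resize(v,None,fx=s,fy=s,interpolation=cv2.INTER_AREA))
E
```

```text
top [277.9 166.5] 27.9 [ 0.642  -0.0542  0.032 ]
scene [209.7 225.2] 23.5 [ 0.5196 -0.1489  0.032 ]
scene [223.2 227.1] 19.0 [ 0.5475 -0.1284  0.032 ]
scene [237.8 228.9] 19.3 [ 0.5767 -0.1056  0.032 ]
scene [251.7 230.7] 15.1 [ 0.6047 -0.0845  0.032 ]
scene [271.6 240.3] 35.4 [ 0.6588 -0.0691  0.032 ]
scene [205.6 238.5] 22.4 [ 0.5438 -0.181   0.032 ]
scene [219.6 240.2] 22.8 [ 0.5712 -0.1595  0.032 ]
scene [234.2 241.9] 18.6 [ 0.5994 -0.1374  0.032 ]
scene [249.1 243.9] 19.7 [ 0.6287 -0.1154  0.032 ]
```

View pics/both.png

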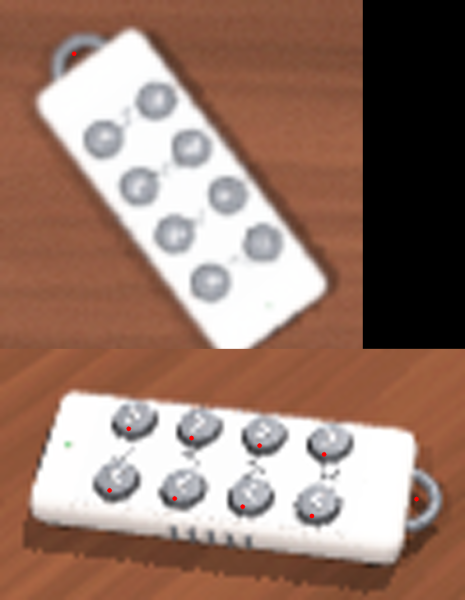

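The crop confirms the choice: white body, eight grey keys, and a green lamp at the end opposite the loop. With the top end away, the head-up key is at about (320,207) in the top picture and about (206,237) in the scene picture. I need a brighter threshold for the top view.

```bash
sed -i 's/show=None)/show=None,V=170)/; s/\[...,2\]<170/[...,2]<V/' m.py
python3 - <<'E'
from m import *
P={}
for n,b in(('top',(262,155,340,238)),('scene',(182,208,282,262))):
    p=np.load(n+'.npz')['p']
    P[n]=[o for o,a in keys(n,p,b,V=215) if a>15]
    for o,a in keys(n,p,b,V=215): print(n,o.round(1),round(a,1),plane(n,o,.032).round(4))
for a in P['scene']:
    w=plane('scene',a,.032); b=min(P['top'],key=lambda b:np.linalg.norm(plane('top',b,.032)-w))
    print(a.round(1),b.round(1),tri(a,b)[0].round(4),tri(a,b)[1].round(4))
D=np.load('top.npz')['d']
for b in P['top']:
    u=b.round().astype(int); z=D[u[1],u[0]]; m=optics.camera_model('top')
    print((m['R'].T@(np.linalg.inv(m['K'])@[u[0],u[1],1]*z-m['t'])).round(4))
E
```

```text
top [278.1 166.8] 34.8 [ 0.6411 -0.0546  0.032 ]
top [295.1 176.2] 57.2 [ 0.6157 -0.1031  0.032 ]
top [283.8 184.6] 58.5 [ 0.5911 -0.0717  0.032 ]
top [302.5 186.5] 55.9 [ 0.5872 -0.1245  0.032 ]
top [291.5 194.6] 56.3 [ 0.5634 -0.094   0.032 ]
top [310.5 196.5] 56.8 [ 0.5598 -0.1473  0.032 ]
top [299.1 204.8] 56.6 [ 0.5354 -0.1157  0.032 ]
top [318.  206.8] 60.2 [ 0.5313 -0.1689  0.032 ]
top [306.6 215.3] 58.2 [ 0.5067 -0.1374  0.032 ]
scene [210.4 223.8] 58.0 [ 0.5173 -0.1448  0.032 ]
scene [224.2 225.7] 62.8 [ 0.5457 -0.1236  0.032 ]
scene [238.3 227.1] 58.7 [ 0.5734 -0.1011  0.032 ]
scene [252.4 228.6] 62.4 [ 0.6013 -0.0791  0.032 ]
scene [206.6 236.4] 69.0 [ 0.5407 -0.1754  0.032 ]
scene [220.8 238.3] 68.9 [ 0.5691 -0.1539  0.032 ]
scene [235.3 239.8] 69.7 [ 0.5967 -0.1313  0.032 ]
scene [271.3 240.4] 41.3 [ 0.6585 -0.0699  0.032 ]
scene [249.8 242. ] 63.8 [ 0.6258 -0.1104  0.032 ]
[210.4 223.8] [306.6 215.3] [ 0.5077 -0.1392  0.0174] 0.0002
[224.2 225.7] [299.1 204.8] [ 0.5367 -0.1174  0.0172] 0.0
[238.3 227.1] [291.5 194.6] [ 0.5651 -0.0951  0.0179] 0.0006
[252.4 228.6] [283.8 184.6] [ 0.5933 -0.0725  0.0176] 0.0008
[206.6 236.4] [318.  206.8] [ 0.5325 -0.1709  0.0188] 0.0002
[220.8 238.3] [310.5 196.5] [ 0.5613 -0.149   0.0187] 0.0003
[235.3 239.8] [302.5 186.5] [ 0.5892 -0.1259  0.0183] 0.0005
[271.3 240.4] [278.1 166.8] [ 0.6459 -0.0564  0.0045] 0.0
[249.8 242. ] [295.1 176.2] [ 0.6182 -0.1043  0.0173] 0.0008
[ 0.6466 -0.0566 -0.0032]
[ 0.6167 -0.103   0.0301]
[ 0.5902 -0.0726  0.0301]
[ 0.5858 -0.1258  0.0328]
[ 0.5625 -0.0928  0.0297]
[ 0.5613 -0.1463  0.0298]
[ 0.5353 -0.1161  0.0275]
[ 0.531  -0.169   0.0306]
[ 0.5077 -0.1386  0.0308]
```

The triangulated height is biased low because the key sides are in the scene mask. Top-view depth gives about 30 mm, which agrees with the key tops. The xy spread is about 2 mm, well inside the 11 mm key radius. Next I go above the key with the fingers closed and the tool's y along the handset.

Run:
```python
from workcell import arm, solver, optics, telemetry
import numpy as np,cv2
x,y=.5318,-.1697
for yaw in(-.91,2.23):
    q=solver.inverse_kinematics([x,y,.2],[np.pi,0,yaw]); print(yaw,q)
    if q is not None and abs(q[5])<2.4: break
arm.command_gripper(0,20)
arm.reach([x,y,.2],[np.pi,0,yaw])
arm.move_straight([x,y,.075],speed=.12)
arm.sleep(.3)
print(telemetry.get_t(),telemetry.get_tool_pos(),telemetry.get_width(),[np.round(telemetry.get_force(),2) for _ in range(3)])
for n,b in(('top',(242,145,360,258)),('scene',(152,138,302,272))):
    p,_=optics.get_image(n); x0,y0,x1,y1=b
    cv2.imwrite(f'pics/{n}_a.png',cv2.resize(p[y0:y1,x0:x1,::-1],None,fx=4,fy=4))
```

```text
-0.91 [-3.29493464e-01  3.16134258e-01  1.65549796e+00 -4.44089210e-16
  1.16996043e+00  2.15130286e+00]
5.8167 [ 0.53200305 -0.16978299  0.07542514] 0.0004946290653982964 [array([-0.72, -0.8 , -0.09]), array([-0.72, -0.8 , -0.09]), array([-0.72, -0.8 , -0.09])]
```

View pics/scene_a.png

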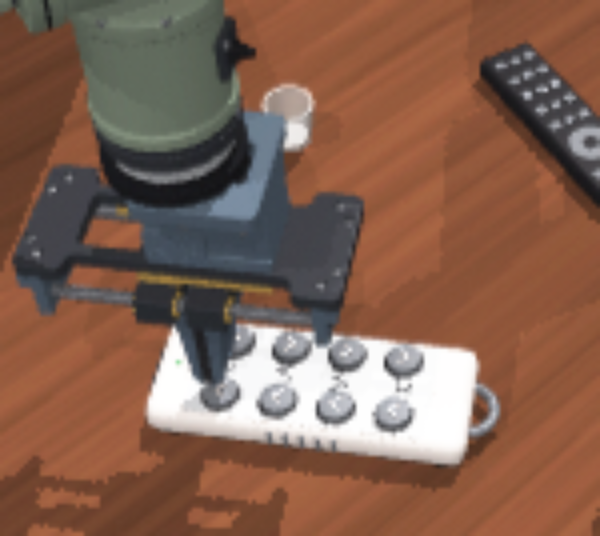

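The closed tips are at about scene pixel (204,233), just above the head-up key at about (207,236). I'll descend with a guard, then step down on force, hold, and release.

Run:
```python
from m import *
from workcell import arm, telemetry
T=telemetry
p0=np.array(T.get_tool_pos()); tip=p0-[0,0,.019]
print('tip px',project('scene',tip),'key px',project('scene',np.array([tip[0],tip[1],.032])))
x,y=.5318,-.1697
f0=T.get_force()[2]
arm.move_straight([x,y,.056],speed=.05,guard=4)
fz=lambda:T.get_force()[2]-f0
print(T.get_t(),T.get_tool_pos(),fz())
z=.0555; start=None
while z>.042:
    hit=arm.move_straight([x,y,z],speed=.015,guard=4)
    arm.sleep(.05)
    f=fz(); print(round(z,4),np.round(T.get_tool_pos()[2],4),round(f,2),round(T.get_t(),2))
    if abs(f)>4.8 or hit: break
    z-=.0006 if abs(f)<.4 else .0004
t=T.get_t(); arm.sleep(2.4)
print('held',fz(),T.get_force(),T.get_tool_pos(),t,T.get_t())
```

```text
tip px [205.04422816 227.12442059] key px [206.17336543 232.92423818]
6.45 [ 0.53167121 -0.16965039  0.05557377] -0.9728354188105353
0.0555 0.0557 -0.37 6.75
0.0549 0.0549 -0.33 7.05
0.0543 0.0542 -0.92 7.35
0.0539 0.0539 -0.7 7.65
0.0535 0.0535 -1.08 7.95
0.0531 0.0531 -0.63 8.25
0.0527 0.0527 -1.31 8.55
0.0523 0.0523 0.15 8.85
0.0517 0.0517 -0.26 9.15
0.0511 0.0511 -0.87 9.45
0.0507 0.0508 1.93 9.75
0.0503 0.0504 1.88 10.05
0.0499 0.0499 1.13 10.35
0.0495 0.0495 2.38 10.65
0.0491 0.0491 3.0 10.95
0.0487 0.0487 2.12 11.25
0.0483 0.0483 3.58 11.55
0.0479 0.0479 3.7 11.85
0.0475 0.0475 3.46 12.15
0.0471 0.0472 3.55 12.45
0.0467 0.047 5.89 12.75
held 5.976191628499351 [-0.2406365  -0.02367294  6.29634758] [ 0.53185761 -0.16973425  0.04703398] 12.75 15.15
```

Contact was at a tip height of about 32 mm. The tip is now at 28 mm with about 6 N, so the key is fully down and was held 2.4 s. Now release and check.

Run:
```python
from m import *
from workcell import arm, telemetry as T
x,y=.5318,-.1697
arm.move_straight([x,y,.075],speed=.05); arm.move_straight([x,y,.2],speed=.12); arm.sleep(.4)
print(T.get_t(),T.get_tool_pos(),T.get_force())
p,_=optics.get_image('scene'); q=np.load('scene.npz')['p']
cv2.imwrite('pics/end.png',np.vstack([cv2.resize(i[130:270,180:380,::-1],None,fx=2,fy=2) for i in(q,p)]))
for o,a in keys('scene',p,(182,208,282,262),V=215): print(o.round(1),round(a))
```

```text
17.4583 [ 0.53174839 -0.16967249  0.1997747 ] [-0.12245232 -0.05205894 -0.34325994]
[210.4 223.8] 56
[224.2 225.5] 59
[238.3 227.1] 57
[252.2 228.7] 58
[206.6 236.5] 67
[235.3 239.8] 66
[220.9 238.6] 62
[271.3 240.4] 41
[249.8 242.2] 59
```

View pics/end.png

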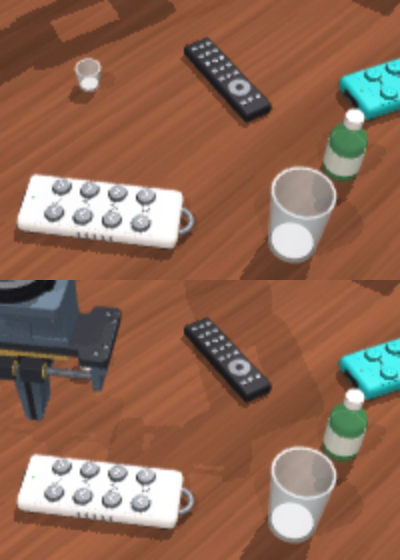

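The handset keys are at the same pixels as before (head-up at (206.6,236.5)). The TV remote, glass and bottle have not moved; the dose cup is hidden behind the gripper, which stayed well above it. The hand is clear.

```bash
python3 -c "
from workcell import arm
print(arm.sign_off())"
```

```text
the job is handed in; nothing more can be done
None
```

I pressed the head-up key fully down with about 6 N, held it 2.4 s, released it and drew the hand clear, then handed the job in; nothing I could see had moved, though the dose cup was hidden behind the gripper in the last picture, and sign-off returned no verdict.

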